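# Load a solder reel on the spring stand and hold it down

### The job

Slide the white-flanged solder reel over the upright spindle of the reel stand, then press it down so that the sprung plunger sinks 10 mm (its yellow half just disappears into the black housing and the dark clip groove on the spindle comes free above the reel), never driving the plunger to its stop. Finish while still holding the reel pressed there, gripped or pushed by the gripper, so that a colleague can fit the clip; leave the green reel, the screwdriver, the pliers and the bottle where they are.

Things in the scene. Friction and masses are not known exactly. Their poses are not given: they have to be found in the camera images.
- reel_center (a point): The reel to load: rigid, full, white flanges, silver-grey winding flush with them (grip it as a plain cylinder), standing on end on the bench, left or ahead of the robot; may swap places with the green reel. Diameter 46 mm, height 44 mm, 18 mm straight bore right through along its z axis, same both ways up, about 0.2 kg. This point: its centre, on the bore axis, 22 mm above its underside.
- green_reel_center (a point): The other reel, not to be used: same shape and size, green flanges and copper-coloured winding. This point is its centre, 22 mm above its underside.
- spindle_tip (a point): Centre of the top of the stand's fixed vertical steel spindle, 114 mm above the bench; z up. Spindle 14 mm diameter, top 10 mm tapering to 7 mm; dark clip groove 95-98 mm above the bench. Stand: screwed down at the right, grey base plate 110 x 110 x 10 mm, black round housing 44 mm diameter reaching 40 mm above the bench, the plunger standing out of it round the spindle.
- plunger_top (a point): Centre of the sprung plunger's top face, on the spindle axis, 60 mm above the bench when not pressed; moves with the plunger. The plunger is a 36 mm diameter cylinder round the spindle; the reel's underside lands on its top. Of the 20 mm standing out of the housing, the upper 10 are red and the lower 10 yellow.
- plunger (a joint): Travel of the plunger, m: 0 at rest (up), growing as it is pressed straight down, stop at 0.018. Spring: about 4 N to start it moving, then 0.6 N per mm (about 10 N at 10 mm). It springs back up as soon as it is not pushed; the reel's weight alone does not move it.
- driver: Screwdriver with a red handle lying on the bench beyond the work, a bystander. Origin near its middle; long axis x.
- pliers: Small pliers with blue handles lying on the bench at the right, a bystander. Origin at the pivot, about 90 mm handles to -x, 60 mm jaws to +x, 12 mm high.
- flux: White plastic bottle with a red cap standing at the right, 40 mm diameter, 100 mm high, a bystander. Origin at the centre of its underside.
Not all that is in view belongs to the job. Several things look just like the part that bears spindle_tip: the one meant starts farthest from the robot's base.

How it is judged:
By the outcome, as a careful person would: the job done as asked, in the order asked, and still so for the second after the job is handed in, while the arm keeps its last pose, push and grip.
It also fails if it takes over 42 s, if anything falls off the work surface, if the arm or the gripper's body presses on something with over 40 N, if the wrist force passes 120 N, or if a joint passes its speed limit or range.

### The arm

A 6-joint arm with a two-finger parallel gripper is mounted at the origin on the work surface. World frame = base frame: x ahead of the robot, y to its left, z up, the work surface at z = 0. Lengths are in m, angles in rad, forces in N, time in s.
With the tool pointing down it reaches from about 0.25 to 0.8 m from the base axis. Payload 3.9 kg.
Tool frame: the origin (TCP) lies on the centre line of the jaws, within the pads' length; the fingertips stand 22 mm ahead of it and the grasp point (between the pads) lies 3 mm ahead of it; z points along the fingers, y is the line along which they close (so a half turn about z gives the same grasp; the last joint's range is limited). The gripper opens to 85 mm and grips with 20 to 120 N. Pads are 22 mm wide; open, the fingers measure 114 mm over their backs; the gripper's body (76 mm by 85 mm) begins 54 mm behind the grasp point. The pads swing forward as they close: fully open they stand 13 mm farther back than shut.
Start: joints at [0, 0.26, -0.138, 1.173, 0, 1.571], TCP at [0.525, -0, 0.225] pointing down, gripper open.
Joint ranges: [-2.78, 2.78], [-0.83, 1.72], [-1.28, 1.37], [-1.9, 2.12], [-1.57, 1.48], [-3.14, 3.14]. Speed limits (rad/s): [2.57, 2.57, 3.14, 3.14, 3.14, 3.14].

### API

Orientations are given as a rotation vector (axis times angle).
In Python, from cell import robot, cams gives the robot as it stands. The module is installed in compiled form; this text tells all that it offers.
- The arm moves only by the tool drive_tool, never from a script. Its argument "moves" is one flat list of numbers, 5 for each row, row after row: the shift along the tool's x, y, z in mm, then the turn about the tool's z in degrees, then the gripper's target within -1 to 1 (fully open at 1, half-way at 0, shut at -1). A call has 1 to 20 rows; each row is the pose to reach, as a shift and turn from the pose commanded when the call began, along the tool's axes at that moment; what a row does not reach only later rows make up. A row lasts 1/12 s, in which the tool goes at most 41.7 mm and 7.16 degrees, less where a joint would pass 70% of its speed; a pose out of reach is approached as far as the arm can. A call with a gripper value outside its range is refused whole. The fingers move at their own pace and stop on an object; "force" is the grip in N (left out, the last holds). Time passes only in rows, so rows that repeat a pose let the fingers close. It gives the time, the measured TCP pose, the force, the opening and the grip force at its end, in the units of the state.
- robot.state(): the state, without advancing time (a new reading comes with each control period).
- cams.read_camera(name): name is "scene" or "side" or "wrist"; returns a dict with "img" (420x560x3 uint8, red, green, blue), "intrinsics" (3x3 intrinsics, pixels), "origin" and "orientation" of the camera in the world; the wrist camera has in their place "T_tool_cam" (4x4, takes a point from camera to tool coordinates, whose origin is the TCP and whose axes are the flange's). Camera axes: x right, y down, z forward; pixel columns grow to the right and rows downward; lengths in m; the calibration is good to about 2 mm. A picture is of the moment at which its call begins: read the wrist's pose just before it. There is no depth.
- robot.finish_job(): hands the job in; it is judged then, once.
The state is a dict: "time": time; "q": joint angles; "dq": joint speeds; "tau": joint torques, N m; "ee_pos": TCP position; "ee_rot": TCP orientation; "force": force on the tool from outside, world axes, zero at the start; "wrist_torque": the same for the moment, N m; "width": opening from 0.0 (shut) to 1.0 (fully open); "gripper_force": force on a finger pad.
Only numpy, scipy, OpenCV 4.12 (cv2) and the standard library are available. Lean on these libraries where they do the work, as an engineer would, in place of code of your own. Each camera call takes 0.05 s, during which the arm holds its last target. There are 200 camera calls.

## Working session

There is one attempt and no reset: what is moved stays moved. The work goes in short steps, Python scripts to look and compute and a tool call to move; the robot and the scene stay as the last step left them, time stands still between calls to the robot, and variables do not carry over. Pictures are saved under pics/ and viewed, at most 10 in all, crops included, and the job is handed in when it is done.

Besides the shell and the picture viewer there is one more tool, called after "Request:" by a JSON object that holds its "op" and its "data", one argument or row to a line. drive_tool: Moves the arm, as the interface text tells. Its arguments: {"type":"object","properties":{"moves":{"type":"array","items":{"type":"number"}},"force":{"type":"number"}},"required":["moves"]}

```bash
mkdir -p pics; cat > h.py <<'E'
import numpy as np, cv2
from scipy.spatial.transform import Rotation as R
from cell import robot, cams
def snap(n,f):
    s=robot.state(); c=cams.read_camera(n); cv2.imwrite('pics/'+f,c['img'][:,:,::-1]); return s,c
E
python3 - <<'E'
from h import *
import pickle
d={}
for n in ['scene','side','wrist']:
    s,c=snap(n,n+'1.png'); d[n]=c
    print(n,np.round(c['intrinsics'],1).tolist(), c.get('origin'),c.get('orientation'),c.get('T_tool_cam'))
pickle.dump(d,open('c1.pkl','wb'))
s=robot.state();print(s)
E
```

```text
scene [[497.9, 0.0, 281.1], [0.0, 497.9, 217.7], [0.0, 0.0, 1.0]] [1.32496215 0.52188188 0.87093942] [-1.09617888 -2.2412547   1.09473184] None
side [[517.0, 0.0, 288.4], [0.0, 517.0, 213.3], [0.0, 0.0, 1.0]] [ 0.2093015  -0.88861962  1.04848631] [-2.36868631  0.40719876 -0.18285231] None
wrist [[325.8, 0.0, 279.9], [0.0, 325.8, 212.8], [0.0, 0.0, 1.0]] None None [[-2.78458397e-04 -9.53019035e-01 -3.02910288e-01  7.74078756e-02]
 [ 9.99999938e-01 -2.00346651e-04 -2.88944323e-04  5.46326309e-04]
 [ 2.14682378e-04 -3.02910349e-01  9.53019031e-01 -1.48909455e-01]
 [ 0.00000000e+00  0.00000000e+00  0.00000000e+00  1.00000000e+00]]
{'time': 0.15, 'q': array([-1.17668306e-05,  2.60514214e-01, -1.39079210e-01,  1.17270038e+00,
        1.26860258e-05,  1.57080345e+00]), 'dq': array([-0.00058168, -0.0002389 ,  0.00422804,  0.00167996, -0.00148892,
        0.00173487]), 'tau': array([-3.64596281e-05, -4.06005156e+01,  2.54166770e+01,  1.26235068e-02,
       -2.58195018e-05, -1.05726747e-05]), 'ee_pos': array([ 5.24462568e-01, -2.02039454e-06,  2.23863596e-01]), 'ee_rot': array([-2.22070706e+00, -2.22066510e+00,  1.64862643e-03]), 'force': array([0.81802131, 0.34998362, 0.48375006]), 'wrist_torque': array([ 0.03037605, -0.04216492, -0.01330124]), 'gripper_force': 0.0, 'width': 0.9988364502583441}
```

View pics/scene1.png

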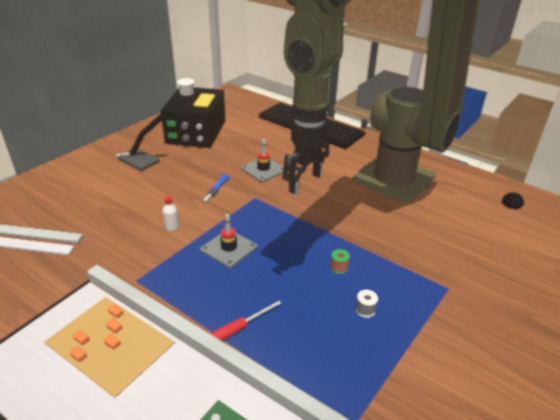

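View pics/side1.png

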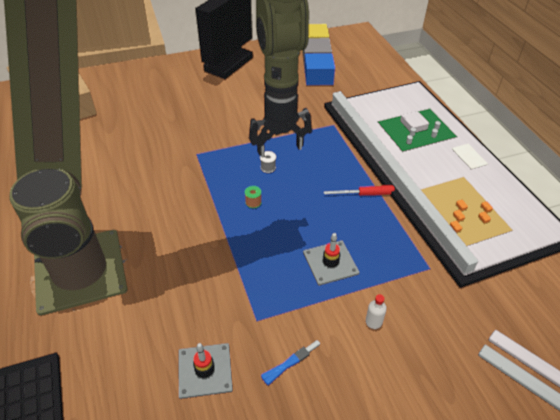

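The scene view has two stands, with tips near (228,215) and (264,142). In the side view they are near (334,236) and (200,347). The white reel is at scene (367,303) and side (268,161). The stand on the mat, scene (228,215), looks farther from the base. I'll check this in one enlarged crop and triangulate.

```bash
cat >> h.py <<'E'
def ray(c,u,v):
    r=R.from_rotvec(c['orientation']).as_matrix(); K=c['intrinsics']
    d=r@np.linalg.solve(K,[u,v,1.]); return np.array(c['origin']),d/np.linalg.norm(d)
def atz(c,u,v,z):
    o,d=ray(c,u,v); return o+d*(z-o[2])/d[2]
def tri(*rays):
    A=sum(np.eye(3)-np.outer(d,d) for o,d in rays); b=sum((np.eye(3)-np.outer(d,d))@o for o,d in rays)
    return np.linalg.solve(A,b)
E
python3 - <<'E'
from h import *
import pickle
d=pickle.load(open('c1.pkl','rb'));S,D=d['scene'],d['side']
print('stand mat',tri(ray(S,228,215),ray(D,334,236)),'stand other',tri(ray(S,264,142),ray(D,200,347)))
print('white top', atz(S,367,297,.044),atz(D,268,156,.044),'green',atz(S,340,255,.044),atz(D,253,191,.044))
def crop(c,u,v,w=50,h=37): 
    return cv2.resize(c['img'][v-h:v+h,u-w:u+w,::-1],(400,300),interpolation=cv2.INTER_CUBIC)
cv2.imwrite('pics/crop1.png',np.vstack([np.hstack([crop(S,228,237),crop(D,334,255)]),np.hstack([crop(S,367,300),crop(D,268,160)])]))
E
```

```text
stand mat [ 0.59540418 -0.18122166  0.11015694] stand other [ 0.22933801 -0.35683695  0.10318068]
white top [0.56173163 0.21322967 0.044     ] [0.56286223 0.21396944 0.044     ] green [0.47718136 0.08846351 0.044     ] [0.47781229 0.08863294 0.044     ]
```

View pics/crop1.png

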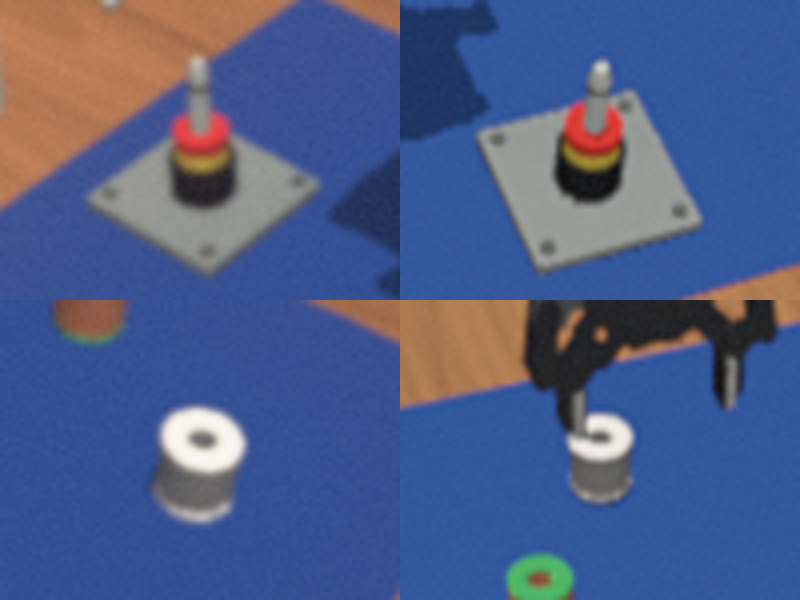

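The enlarged crop shows the mat stand's tip at scene (227.5,214.7) and side (334.5,234), about (0.595,-0.181), 0.62 m from the base. The other stand is at 0.42 m, so the mat stand is the one meant. The white reel's bore is at scene (368,297.5) and side (268,157), about (0.562,0.2135), and the two cameras agree to 1 mm. I'll move above the reel.

Request:
{"op": "drive_tool", "data": {
  "moves": [35,6,0,0,1,70,12,0,0,1,105,18,10,0,1,140,24,30,0,1,175,30,50,0,1,200,35,70,0,1,213,37,90,0,1,213,37,95,0,1,213,37,95,0,1,213,37,95,0,1]
}}

```text
time: 0.98
ee_pos: [0.5616, 0.2122, 0.1295]
ee_rot: [-2.222, -2.221, 0.002]
force: [-0.3, -0.6, -0.1]
width: 0.999
gripper_force: 0.0
```

```bash
cat >> h.py <<'E'
def wcam(s,c):
    T=np.eye(4);T[:3,:3]=R.from_rotvec(s['ee_rot']).as_matrix();T[:3,3]=s['ee_pos'];W=T@c['T_tool_cam']
    return dict(origin=W[:3,3],orientation=R.from_matrix(W[:3,:3]).as_rotvec(),intrinsics=c['intrinsics'])
E
python3 - <<'E'
from h import *
import pickle
s,c=snap('wrist','w2.png'); w=wcam(s,c); pickle.dump((s,c,w),open('w2.pkl','wb'))
print(s['time'],s['ee_pos'],s['ee_rot'],s['force'])
hsv=cv2.cvtColor(c['img'],cv2.COLOR_RGB2HSV)
m=((hsv[...,1]<60)&(hsv[...,2]>150)).astype('uint8')
n,l,st,ce=cv2.connectedComponentsWithStats(m)
for i in range(1,n):
    if st[i,4]>300: print(st[i],ce[i],atz(w,*ce[i],.044))
E
```

```text
0.9833 [0.56155405 0.21223223 0.12946069] [-2.2217436  -2.22098484  0.00229724] [-0.27747242 -0.57131129 -0.10066906]
[ 249  187   60   57 2239] [278.4984368  215.14649397] [0.5608862  0.21322788 0.044     ]
```

View pics/w2.png

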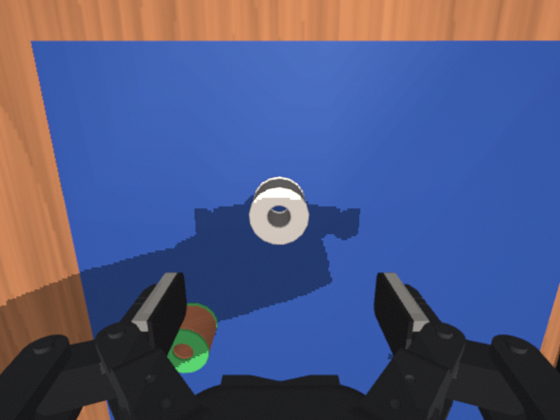

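The wrist view shows the white reel's bore at (279,214), so it sits at (0.561,0.213) under the open jaws. The green reel at (187,350) is clear. I'll descend and grip.

Request:
{"op": "drive_tool", "data": {
  "moves": [1,0,25,0,1,1,0,50,0,1,1,0,75,0,1,1,0,95,0,1,1,0,100,0,1,1,0,100,0,1,1,0,100,0,-0.2,1,0,100,0,-0.6,1,0,100,0,-1,1,0,100,0,-1,1,0,100,0,-1,1,0,100,0,-1,1,0,100,0,-1,1,0,100,0,-1,1,0,100,0,-1],
  "force": 60
}}

```text
time: 2.28
ee_pos: [0.5631, 0.2144, 0.0319]
ee_rot: [2.22, 2.221, 0.004]
force: [-2.0, -1.2, 7.9]
width: 0.487
gripper_force: 59.5
```

Request:
{"op": "drive_tool", "data": {
  "moves": [0,0,-25,0,-1,0,0,-60,0,-1,0,0,-100,0,-1,0,0,-140,0,-1,0,0,-158,0,-1,0,0,-160,0,-1,-35,3,-160,0,-1,-75,6,-160,0,-1,-115,9,-160,0,-1,-155,12,-160,0,-1,-195,15,-160,0,-1,-235,18,-160,0,-1,-275,21,-160,0,-1,-315,25,-160,0,-1,-350,28,-160,0,-1,-375,31,-160,0,-1,-390,32,-160,0,-1,-395,32,-160,0,-1,-395,32,-160,0,-1,-395,32,-160,0,-1]
}}

```text
time: 3.95
ee_pos: [0.5935, -0.1796, 0.1888]
ee_rot: [-2.219, -2.221, -0.0]
force: [0.1, 0.2, -1.4]
width: 0.489
gripper_force: 61.2
```

```bash
python3 - <<'E'
from h import *
import pickle
s=robot.state();print(s['time'],s['ee_pos'],s['ee_rot'],s['force'],s['width'],s['gripper_force'])
sw,cw=snap('wrist','w3.png'); _,cs=snap('scene','s3.png'); _,cd=snap('side','d3.png')
pickle.dump((sw,cw,cs,cd),open('p3.pkl','wb'))
S=cs['img'][150:270,160:300,::-1];D=cd['img'][120:290,260:420,::-1]
W=cw['img'][:,:,::-1]
cv2.imwrite('pics/m3.png',np.hstack([np.vstack([cv2.resize(S,(350,300),interpolation=2),cv2.resize(D,(350,300),interpolation=2)]),cv2.resize(W[120:420,80:500],(420,300)).repeat(1,0)if 0 else np.vstack([cv2.resize(W,(400,300)),cv2.resize(W[110:320,140:420],(400,300),interpolation=2)])]))
E
```

```text
3.95 [ 0.59346274 -0.1796233   0.18884973] [-2.21910808e+00 -2.22088331e+00 -7.88518147e-05] [ 0.08096943  0.15011489 -1.35111012] 0.488692386702964 61.15940022747964
```

View pics/m3.png

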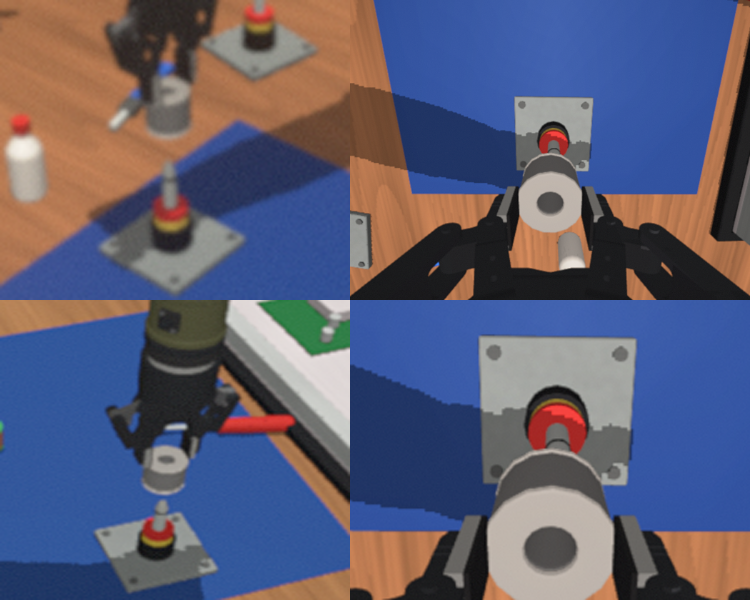

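The reel is held squarely above the spindle. The tips are near scene (227,215) and side (334,235), and the wrist view shows the spindle at (285,210). I'll take an enlarged crop to measure the reel axis against the spindle axis.

```bash
python3 - <<'E'
from h import *
import pickle
sw,cw,cs,cd=pickle.load(open('p3.pkl','rb'))
cv2.imwrite('pics/m4.png',np.hstack([cv2.resize(c['img'][v:v+100,u:u+66,::-1],(396,600),interpolation=cv2.INTER_CUBIC) for c,u,v in((cs,195,170),(cd,302,190))]))
w=wcam(sw,cw)
for u,v in((240.8,146.4),(329,147.8)): print(atz(w,u,v,.01))
print('bore top wrist',atz(w,280,283,.2005))
E
```

```text
[ 0.55487859 -0.13705139  0.01      ]
[ 0.64240034 -0.13836     0.01      ]
bore top wrist [ 0.5940302  -0.18080364  0.2005    ]
```

View pics/m4.png

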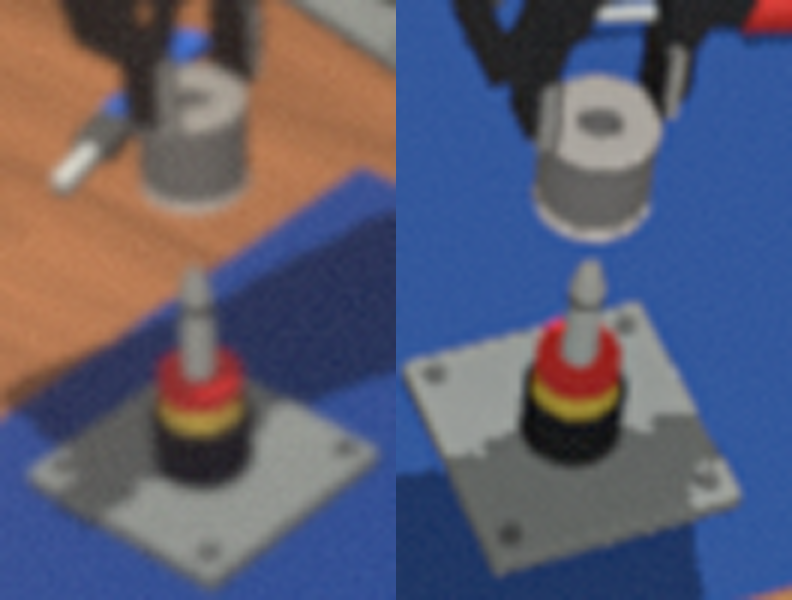

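```bash
python3 - <<'E'
from h import *
import pickle
from scipy.optimize import least_squares
sw,cw,cs,cd=pickle.load(open('p3.pkl','rb')); w=wcam(sw,cw)
print(sw['ee_pos'])
def proj(c,p):
    r=R.from_rotvec(c['orientation']).as_matrix(); q=c['intrinsics']@(r.T@(np.array(p)-c['origin'])); return q[:2]/q[2]
def axis(z1,us,z2,ud): # xy of vertical axis from column in scene/side
    return least_squares(lambda p:[proj(cs,[*p,z1])[0]-us,proj(cd,[*p,z2])[0]-ud],[.59,-.18]).x
print('tip',axis(.113,195+194.5/6,.113,302+197/6), tri(ray(cs,227.3,215),ray(cd,335,234)))
print('groove',axis(.0965,195+196/6,.0965,302+191/6))
print('housing base',axis(.02,195+202/6,.02,302+177/6))
print('reel bottom',axis(.1588,195+195/6,.1588,302+197/6))
print('side bore top',atz(cd,302+205/6,190+122/6,.2025))
print('wrist spindle x', atz(w,285,210,.0965))
E
```

```text
[ 0.59346274 -0.1796233   0.18884973]
tip [ 0.60407642 -0.17176916] [ 0.59917053 -0.17922177  0.11349228]
groove [ 0.60216558 -0.17356712]
housing base [ 0.60232505 -0.17413704]
reel bottom [ 0.59927348 -0.17328149]
side bore top [ 0.59360472 -0.18477218  0.2025    ]
wrist spindle x [ 0.59776896 -0.17645774  0.0965    ]
```

Wrist and fixed cameras agree that the spindle is about 4 mm further in +x than the reel, while y matches within about 1 mm. I'll correct by 4 mm and lower until the reel is just over the tip, checking force.

Request:
{"op": "drive_tool", "data": {
  "moves": [0,4,0,0,-1,0,4,15,0,-1,0,4,30,0,-1,0,4,38,0,-1,0,4,42,0,-1,0,4,45,0,-1,0,4,48,0,-1,0,4,48,0,-1,0,4,48,0,-1]
}}

```text
time: 4.85
ee_pos: [0.5983, -0.1811, 0.142]
ee_rot: [2.221, 2.221, 0.001]
force: [0.4, 0.6, -2.7]
width: 0.485
gripper_force: 61.2
```

```bash
python3 - <<'E'
from h import *
import pickle
sw,cw=snap('wrist','w5.png'); _,cs=snap('scene','s5.png'); _,cd=snap('side','d5.png')
pickle.dump((sw,cw,cs,cd),open('p5.pkl','wb'))
print(sw['ee_pos'],sw['force'],sw['wrist_torque'])
W=cw['img'][200:350,190:370,::-1]
cv2.imwrite('pics/m5.png',np.hstack([cv2.resize(W,(480,400),interpolation=2),np.vstack([cv2.resize(cs['img'][180:250,195:275,::-1],(228,200),interpolation=2),cv2.resize(cd['img'][190:260,302:382,::-1],(228,200),interpolation=2)])]))
E
```

```text
[ 0.59831007 -0.18107748  0.14196046] [ 0.35276097  0.62359006 -2.69927375] [-0.01114037 -0.02330168 -0.02312242]
```

View pics/m5.png

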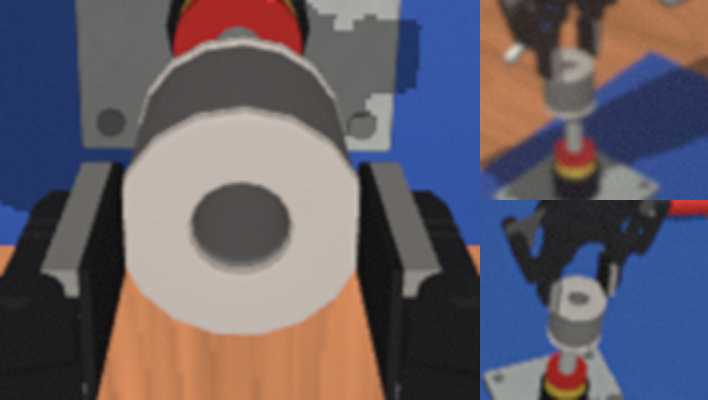

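The spindle tip is inside the bore without contact (wrist crop: spindle and plunger at x≈238, bore at x≈241). I'll carry on down to just above the plunger.

Request:
{"op": "drive_tool", "data": {
  "moves": [0,0,4,0,-1,0,0,8,0,-1,0,0,12,0,-1,0,0,16,0,-1,0,0,16,0,-1]
}}

```text
time: 5.42
ee_pos: [0.5971, -0.1808, 0.1241]
ee_rot: [-2.22, -2.22, 0.002]
force: [0.1, -0.0, -1.8]
width: 0.489
gripper_force: 61.1
```

Request:
{"op": "drive_tool", "data": {
  "moves": [0,0,6,0,-1,0,0,12,0,-1,0,0,18,0,-1,0,0,24,0,-1,0,0,27,0,-1,0,0,27,0,-1,0,0,27,0,-1]
}}

```text
time: 6.0
ee_pos: [0.5977, -0.1809, 0.0981]
ee_rot: [-2.221, -2.221, 0.001]
force: [-0.1, 0.6, -2.7]
width: 0.486
gripper_force: 61.1
```

Request:
{"op": "drive_tool", "data": {
  "moves": [0,0,2,0,-1,0,0,4,0,-1,0,0,6,0,-1,0,0,8,0,-1,0,0,9,0,-1,0,0,9,0,-1,0,0,9,0,-1]
}}

```text
time: 6.58
ee_pos: [0.5982, -0.1808, 0.0899]
ee_rot: [2.221, 2.222, 0.001]
force: [-0.5, 3.0, 1.6]
width: 0.485
gripper_force: 61.8
```

Request:
{"op": "drive_tool", "data": {
  "moves": [0,0,2,0,-1,0,0,4,0,-1,0,0,6,0,-1,0,0,7,0,-1,0,0,7,0,-1,0,0,7,0,-1,0,0,7,0,-1]
}}

```text
time: 7.17
ee_pos: [0.5982, -0.1808, 0.0833]
ee_rot: [2.221, 2.221, 0.001]
force: [-2.0, 3.3, 6.0]
width: 0.492
gripper_force: 62.3
```

```bash
python3 - <<'E'
from h import *
import pickle
sw,cw=snap('wrist','w6.png'); _,cs=snap('scene','s6.png'); _,cd=snap('side','d6.png')
pickle.dump((sw,cw,cs,cd),open('p6.pkl','wb'))
s=robot.state();print(s['ee_pos'],s['force'],s['width'])
cv2.imwrite('pics/m6.png',np.hstack([cv2.resize(c['img'][v:v+75,u:u+50,::-1],(400,600),interpolation=cv2.INTER_CUBIC) for c,u,v in((cs,203,192),(cd,308,210))]))
E
```

```text
[ 0.59824597 -0.18076871  0.08325757] [-2.05765806  2.24563903  6.0673102 ] 0.48401548823294427
```

View pics/m6.png

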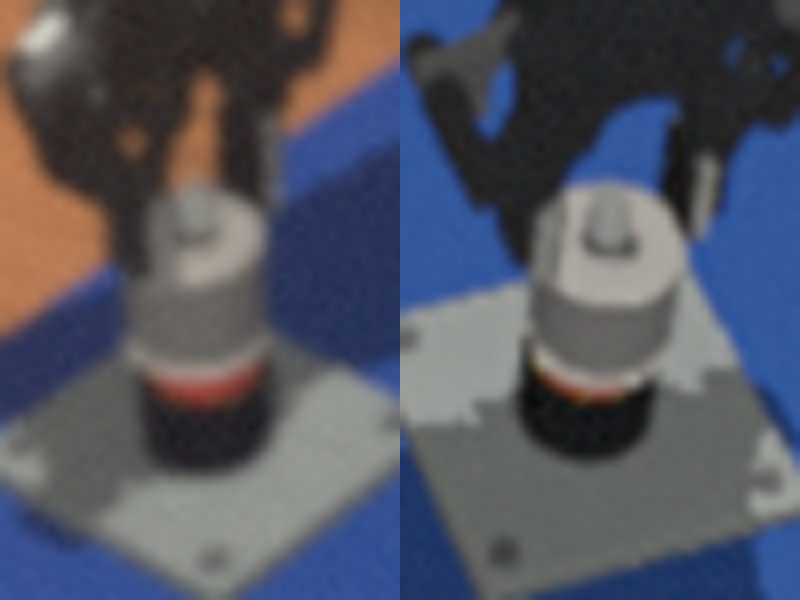

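Both views show the spindle tip standing out of the reel, with the red band at scene (228,240). The yellow is nearly gone. Force and travel suggest about 7 mm so far, so I'll compare the band lengths numerically.

```bash
python3 - <<'E'
from h import *
import pickle
cs3=pickle.load(open('p3.pkl','rb'))[2]['img'];p=pickle.load(open('p6.pkl','rb'))
for u in (226,229):
  print('before');print([f"{v}:{cs3[v,u].tolist()}" for v in range(228,248)])
  print('now');print([f"{v}:{p[2]['img'][v,u].tolist()}" for v in range(232,248)])
cs=p[2]
def proj(c,p):
    r=R.from_rotvec(c['orientation']).as_matrix(); q=c['intrinsics']@(r.T@(np.array(p)-c['origin'])); return q[:2]/q[2]
d=np.array([.72,.70])*.018
for z in (.04,.05,.06): print(z,proj(cs,[.598+d[0],-.181+d[1],z]))
E
```

```text
before
['228:[135, 128, 123]', '229:[133, 122, 119]', '230:[136, 122, 118]', '231:[138, 122, 117]', '232:[138, 107, 104]', '233:[143, 84, 80]', '234:[148, 59, 57]', '235:[155, 52, 50]', '236:[158, 49, 47]', '237:[158, 51, 46]', '238:[163, 87, 55]', '239:[167, 123, 62]', '240:[164, 136, 64]', '241:[146, 123, 61]', '242:[107, 91, 56]', '243:[62, 52, 45]', '244:[45, 42, 43]', '245:[38, 35, 36]', '246:[40, 38, 41]', '247:[39, 36, 39]']
now
['232:[104, 99, 97]', '233:[105, 101, 99]', '234:[105, 101, 99]', '235:[102, 98, 96]', '236:[109, 104, 102]', '237:[131, 123, 118]', '238:[154, 136, 128]', '239:[158, 115, 109]', '240:[154, 85, 79]', '241:[132, 64, 55]', '242:[91, 48, 43]', '243:[54, 38, 39]', '244:[36, 34, 37]', '245:[36, 31, 38]', '246:[36, 32, 40]', '247:[32, 30, 39]']
before
['228:[130, 124, 120]', '229:[133, 126, 121]', '230:[134, 124, 120]', '231:[134, 120, 116]', '232:[139, 109, 105]', '233:[149, 84, 81]', '234:[171, 63, 60]', '235:[189, 54, 51]', '236:[181, 54, 54]', '237:[162, 52, 46]', '238:[163, 88, 55]', '239:[170, 127, 65]', '240:[167, 136, 63]', '241:[155, 132, 66]', '242:[110, 93, 53]', '243:[67, 57, 46]', '244:[42, 39, 40]', '245:[37, 33, 36]', '246:[37, 33, 40]', '247:[36, 35, 41]']
now
['232:[101, 97, 95]', '233:[104, 101, 98]', '234:[102, 99, 96]', '235:[101, 97, 93]', '236:[106, 100, 97]', '237:[131, 124, 119]', '238:[158, 138, 131]', '239:[159, 113, 107]', '240:[151, 78, 69]', '241:[136, 64, 53]', '242:[100, 56, 46]', '243:[57, 37, 40]', '244:[38, 35, 39]', '245:[38, 35, 42]', '246:[33, 31, 40]', '247:[36, 35, 40]']
0.04 [227.76832375 241.64230062]
0.05 [227.60831373 238.66057551]
0.06 [227.4467833  235.65051814]
```

The kinematics (grasp height against reel underside) and the trace of yellow left both give about 8.5–9 mm. I'll go slightly deeper and check with the wrist camera.

Request:
{"op": "drive_tool", "data": {
  "moves": [0,0,1,0,-1,0,0,1.3,0,-1,0,0,1.3,0,-1,0,0,1.3,0,-1,0,0,1.3,0,-1]
}}

```text
time: 7.73
ee_pos: [0.5983, -0.1808, 0.0823]
ee_rot: [2.221, 2.221, 0.002]
force: [-3.0, 3.7, 8.3]
width: 0.486
gripper_force: 62.5
```

```bash
python3 - <<'E'
from h import *
import pickle
sw,cw=snap('wrist','w7.png'); _,cs=snap('scene','s7.png'); _,cd=snap('side','d7.png')
pickle.dump((sw,cw,cs,cd),open('p7.pkl','wb'))
fs=[]
for _ in range(6):
    s=robot.state(); fs.append(s['force']); cs2=cams.read_camera('scene')
print(s['ee_pos'],np.mean(fs,0),s['width'])
for u in (226,229): print([f"{v}:{cs['img'][v,u].tolist()}" for v in range(237,246)])
w=wcam(sw,cw)
def proj(c,p):
    r=R.from_rotvec(c['orientation']).as_matrix(); q=c['intrinsics']@(r.T@(np.array(p)-c['origin'])); return q[:2]/q[2]
for n,z,r in(('tip c',.114,0),('tip near',.114,.0035),('cone base near',.104,.007),('groove top near',.098,.007),('groove bot near',.095,.007),('near .0935',.0935,.007)): print(n,proj(w,[.598,-.181+r,z]))
for z in (.0935,.095,.097): print('reel top far/near/bore near edge',z,proj(w,[.598,-.181-.023,z])[1],proj(w,[.598,-.181+.023,z])[1],proj(w,[.598,-.181+.009,z])[1])
cv2.imwrite('pics/m7.png',np.hstack([cv2.resize(cw['img'][230:330,235:325,::-1],(540,600),interpolation=cv2.INTER_CUBIC),cv2.resize(cd['img'][225:275,325:345,::-1],(240,600),interpolation=cv2.INTER_CUBIC)]))
E
```

```text
[ 0.5982807  -0.18078397  0.08232047] [-2.483082    3.38983282  8.10152387] 0.49197471877401194
['237:[119, 111, 108]', '238:[142, 127, 121]', '239:[156, 121, 115]', '240:[151, 90, 84]', '241:[131, 61, 57]', '242:[90, 43, 41]', '243:[57, 37, 41]', '244:[36, 27, 36]', '245:[35, 33, 38]']
['237:[121, 115, 110]', '238:[147, 129, 122]', '239:[158, 116, 110]', '240:[151, 81, 77]', '241:[133, 52, 50]', '242:[96, 44, 43]', '243:[56, 35, 42]', '244:[40, 33, 40]', '245:[35, 33, 40]']
tip c [278.07163992 305.44083175]
tip near [278.0564883  298.07419663]
cone base near [278.14163056 278.48333613]
groove top near [278.19575248 271.96567962]
groove bot near [278.22127869 268.89167405]
near .0935 [278.23368326 267.39784827]
reel top far/near/bore near edge 0.0935 321.9179547408122 235.58151186830528 263.5316428310119
reel top far/near/bore near edge 0.095 323.8133198053001 236.8140679300983 264.994780579899
reel top far/near/bore near edge 0.097 326.39368663136827 238.495415535832 266.9893847161283
```

View pics/m7.png

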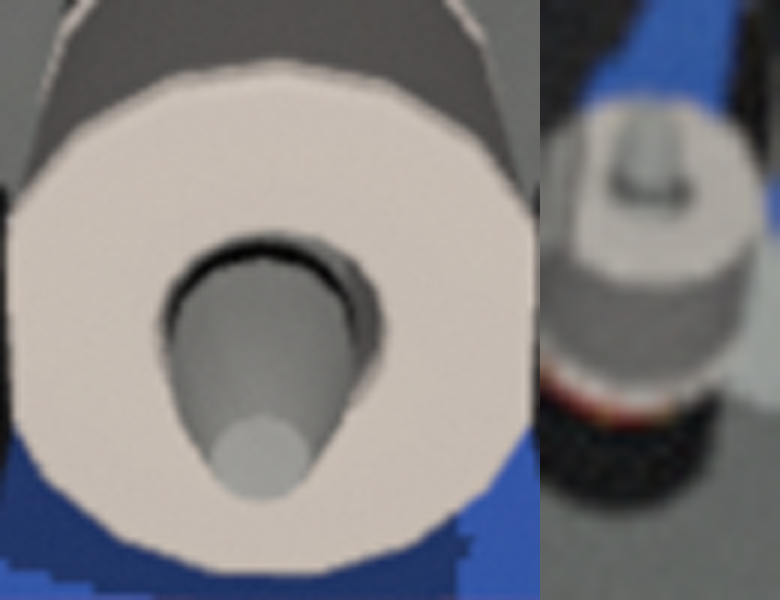

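The wrist crop shows the dark groove ring clear at the near bore edge, around (280,271), and the spindle standing out of the reel. In the scene view the band on the plunger is now pure red down to the black housing, so the yellow has gone. The estimates agree: 9.7 mm by kinematics and about 10.4 N of added force. I'll hand it in while holding the reel there.

```bash
python3 -c "
from cell import robot
s=robot.state();print(s['time'],s['ee_pos'],s['force']);print(robot.finish_job())"
```

```text
8.1833 [ 0.59828544 -0.18078898  0.08233769] [-2.82039112  3.25498842  7.11052527]
the job is handed in; nothing more can be done
None
```

I handed the job in at 8.2 s with the white reel on the far stand's spindle, still gripped and pressed about 10 mm down: the yellow is hidden, the clip groove looks clear, and the plunger stayed well short of its 18 mm stop.

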